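# Tape dispenser: raise the guard, click the feed dial to the third stop and hold

## Task

On the packing bench's tape dispenser, fold the clear yellow-framed guard up about its hinge until it stands straight up (it stays where it is left), and leave it standing there. Then turn the orange feed dial clockwise from rest, counting the clicks to the third stop (three dots) without going on towards the fourth, and hold it there: it springs back to rest if let go, so finish while still holding the dial. Leave the spare tape roll, the drink bottle and the small carton where they are.

Things in the scene. Friction and masses are not known exactly. Their poses are not given: they have to be found in the camera images.
- dispenser: Fixed tape dispenser: grey housing, deck 50 mm high, x -100 to 260, y -110 to 110 mm. Origin on the table under the dial's axis; x to the hinge side, y left along the hinge. Guard rests (-20, +-87) 100 mm high; hinge posts (130, +-101) 111 high; paper roll x 155 to 255, 106 high. Black dial plate, radius 64, top at 56, white marks: line at rest, then 1, 2, 3, 4 dots at the click stops.
- guard (a joint): Angle of the guard: 0 = closed, level over the dial; grows as its near edge is lifted; 1.571 = straight up; end stop 1.95. Starts 0.05 to 0.45 open. Stiff friction hinge: stays wherever it is left, takes about 3 N at the handle to move.
- guard_hinge (a point): Middle of the guard's hinge line, 105 mm above the table, 130 mm beyond the dial's axis; the hinge runs along the dispenser's y. The guard is a clear panel in a yellow frame, 180 mm wide, 7 mm thick, reaching 160 mm from the hinge.
- guard_handle (a point): Middle of the guard's yellow loop handle: round bar 10 mm thick, parallel to the hinge, 200 mm from it in the panel's plane; 80 mm of bar between its two arms; 35 mm gap between bar and panel edge. Pinch it from above across the bar (fingers closing along the dispenser's x); the bar turns between the pads while the upright tool carries it round its arc.
- dial_angle (a joint): Angle of the feed dial, growing clockwise seen from above: 0 = rest. Click notches (torque falls to about 0.1 N m coming in, jumps to about 0.28 going on) at 0.4, 0.8, 1.2 (the third) and 1.6; end stop 1.75. A return spring of 0.13 to 0.22 N m turns it back to 0 when let go; the notches do not hold it.
- dial_grip (a point): Point on the dial's upright axis at gripping height, 87.5 mm above the table. Its x points along the grip bar to the pointer end (white line), z up; it turns with the dial.
- dial: The feed dial: an orange grip bar 52 mm long, 14 mm wide (pinch across this width), 34 mm high, from 64.5 to 98.5 mm above the table, centred on a metal disc of radius 27 mm. Origin on the dial's axis, 56.5 mm above the table; x along the bar to the pointer end.
- tape_roll: Spare roll of brown tape lying flat: outer radius 50 mm, 48 mm high; origin at the centre of its underside. Not to be disturbed.
- drink_bottle: Orange drink bottle with yellow label, 62 mm across, 200 mm high; origin at the centre of its underside. Not to be disturbed.
- carton: Small closed cardboard carton, 130 x 95 x 70 mm; origin at the centre of its underside. Not to be disturbed.

How it is judged:
By the outcome, as a careful person would: the job done as asked, in the order asked, and still so for the second after the job is handed in, while the arm keeps its last pose, push and grip.
It also fails if it takes over 51 s, if anything falls off the work surface, if the arm or the gripper's body presses on something with over 40 N, if the wrist force passes 120 N, or if a joint passes its speed limit or range.

## Robot

A 6-joint arm with a two-finger parallel gripper is mounted at the origin on the work surface. World frame = base frame: x ahead of the robot, y to its left, z up, the work surface at z = 0. Lengths are in mm, angles in degrees, forces in N, time in s.
With the tool pointing down it reaches from about 300 to 850 mm from the base axis. Payload 4.2 kg.
Tool frame: the origin (TCP) lies midway between the tips of the shut fingers; the grasp point (between the pads) lies 19 mm behind it; x points along the fingers, y is the direction in which the jaws open and shut, and the axes are right-handed (so a half turn about x gives the same grasp; the last joint's range is limited). The gripper opens to 91 mm and grips with 3 to 60 N. Pads are 32 mm wide; open, the fingers measure 118 mm over their backs; the gripper's body (76 mm by 178 mm) begins 60 mm behind the grasp point.
Start: joints at [74.083, 18.312, 89.639, -0, 72.044, -1.146], TCP at [146.6, 556.014, 213.976] pointing down, gripper open.
Joint ranges: [-177.97, 177.97], [-48.28, 115.42], [12.27, 149.76], [-77.06, 257.06], [2.81, 150.46], [-146.56, 146.56]. Speed limits (degrees/s): [147.25, 147.25, 180, 180, 180, 180].

## Interface

Orientations are given as [roll, pitch, yaw] about the fixed x, y, z axes, in that order (R = Rz(yaw) Ry(pitch) Rx(roll)).
In Python, from workcell import * gives the robot as it stands.
- The arm moves only by the shell command python3 -m handwheel 'ROWS' [FORCE]. ROWS is a JSON object of lists of equal length, an entry for each row: "gripper": the closure, from 0 (fully open) to 1 (shut); "offset": the shift along the tool's x, y, z in mm, a list of three; "rot": the turn, a rotation vector about the tool's x, y, z in degrees, a list of three. A call has 1 to 5 rows; each row is the pose to reach, as a shift and turn from the pose commanded when the call began, along the tool's axes at that moment; what a row does not reach only later rows make up. A row lasts 1/12 s, in which the tool goes at most 41.7 mm and 7.16 degrees, less where a joint would pass 70% of its speed; a pose out of reach is approached as far as the arm can. A call with a gripper value outside its range is refused whole. The fingers move at their own pace and stop on an object; FORCE is the grip in N (left out, the last holds). Time passes only in rows, so rows that repeat a pose let the fingers close. It gives the time, the measured TCP pose, the force and the opening at its end, in the units of the state.
- state(): the state, without advancing time (a new reading comes with each control period).
- grab_frame(name): name is "side" or "top" or "wrist"; returns the picture (480x640x3 uint8, red, green, blue); there is no depth.
- camera_params(name): a dict with "fx", "fy", "cx", "cy" (pixels), "position" and "attitude" of the camera in the world; the wrist camera has in their place "hand_eye" (4x4, takes a point from camera to tool coordinates, whose origin is the TCP and whose axes are the tool frame's). Camera axes: x right, y up, looking along -z (the intrinsics and any distortion apply to the point x, -y, -z); pixel columns grow to the right and rows downward; lengths in mm; the calibration is good to about 2 mm. A picture is of the moment at which its call begins: read the wrist's pose just before it. camera_params takes no time and is no camera call.
- job_done(): hands the job in, once; it reports no verdict.
The state is a dict: "time_s": time; "qpos": joint angles; "qvel": joint speeds; "effort": joint torques, N m; "ee_pos": TCP position; "ee_rot": TCP orientation; "force": force on the tool from outside, world axes, zero at the start; "torque": the same for the moment, N m; "gripper_width": finger opening in mm.
Only numpy, scipy, OpenCV 4.12 (cv2) and the standard library are available. Lean on these libraries where they do the work, as an engineer would, in place of code of your own. Each camera call takes 0.05 s, during which the arm holds its last target.

## Working session

There is one attempt and no reset: what is moved stays moved. The work goes in short steps, Python scripts to look and compute and a shell command to move; the robot and the scene stay as the last step left them, time stands still between calls to the robot, and variables do not carry over. Pictures are saved under pics/ and viewed, and the job is handed in when it is done.

```bash
ls; mkdir -p pics; python3 - <<'E'
from workcell import *
import cv2
s=state();print(s)
for n in ["side","top","wrist"]:
    p=camera_params(n);print(n,p)
    cv2.imwrite(f"pics/{n}0.png",grab_frame(n)[:,:,::-1])
E
```

```text
pics
{'time_s': 0.0, 'qpos': array([ 7.40825154e+01,  1.83494316e+01,  8.97067203e+01,  3.31603395e-04,
        7.20445198e+01, -1.14429021e+00]), 'qvel': array([ 0.1068551 , -0.00562554,  0.0365965 ,  0.08261378, -0.06780693,
       -0.04003994]), 'effort': array([ 3.86851734e-04, -4.12472177e+01, -2.31971633e+01,  7.27608288e-02,
        4.57893033e-02, -1.48570421e-04]), 'ee_pos': array([146.46141029, 555.50077901, 213.14031245]), 'ee_rot': array([ -91.32372248,   89.89932775, -106.09701937]), 'force': array([0.00981446, 0.32883128, 0.45525142]), 'torque': array([-0.03015536, -0.0602466 ,  0.03116783]), 'gripper_width': 91.2131920507031}
side {'fx': 612.8040328285185, 'fy': 612.8040328285185, 'cx': 324.5439456657105, 'cy': 243.2722414738973, 'position': array([ 367.67609119, -580.39108177,  919.64534444]), 'attitude': array([ 37.69759802,  -0.47060638, -15.59249094])}
top {'fx': 566.8935082857439, 'fy': 566.8935082857439, 'cx': 316.9660608753782, 'cy': 247.93468508417382, 'position': array([ 309.55536256,   49.57408108, 1104.66366476]), 'attitude': array([ 1.25597042e+01, -8.59222675e-02, -8.94550621e+01])}
wrist {'fx': 334.9919375427289, 'fy': 334.9919375427289, 'cx': 318.1311393701561, 'cy': 245.72682629292768, 'hand_eye': array([[ 4.44273958e-04,  2.81644059e-01, -9.59518852e-01,
        -1.70377541e+02],
       [ 9.99999896e-01, -2.34780557e-05,  4.56125960e-04,
        -1.20045041e+00],
       [ 1.05937530e-04, -9.59518954e-01, -2.81644040e-01,
        -8.09990386e+01],
       [ 0.00000000e+00,  0.00000000e+00,  0.00000000e+00,
         1.00000000e+00]])}
```

View pics/side0.png

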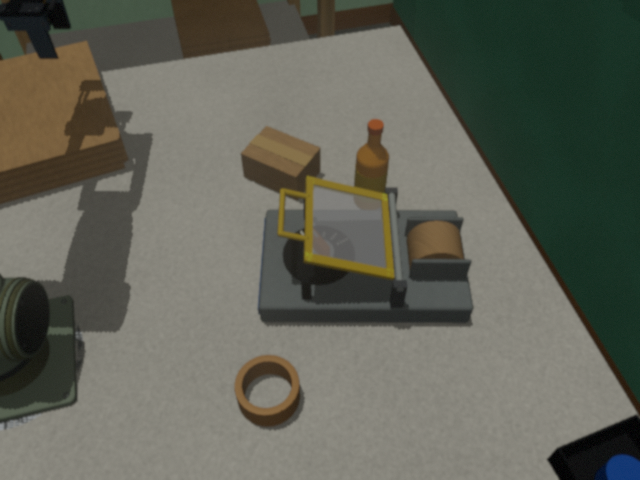

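View pics/top0.png

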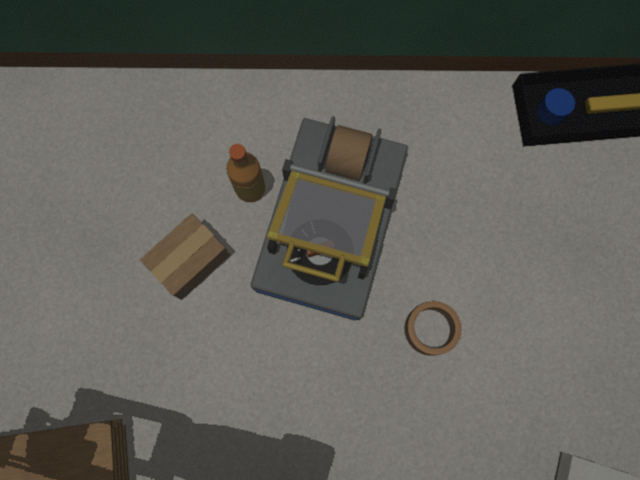

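View pics/wrist0.png

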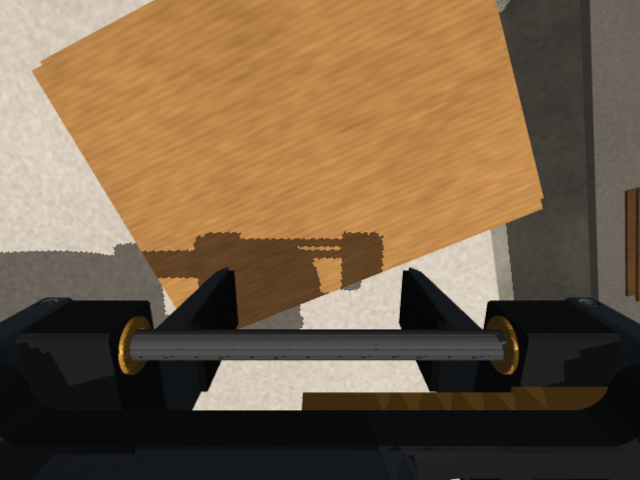

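The side and top views show the dispenser centred near top pixel (330,220), with its hinge towards world +x. The guard is partly open, with its handle bar at about (313,275). The bottle, carton and roll stand clear of it. Next I'll enlarge the top view for accurate corners.

```bash
cat > h.py <<'E'
import numpy as np, cv2
from scipy.spatial.transform import Rotation as R
from workcell import *
def cam(n):
    p=camera_params(n)
    K=np.array([[p['fx'],0,p['cx']],[0,p['fy'],p['cy']],[0,0,1]])
    if n=='wrist':
        s=state();T=np.eye(4);T[:3,:3]=R.from_euler('xyz',s['ee_rot'],degrees=True).as_matrix();T[:3,3]=s['ee_pos']
        M=T@p['hand_eye'];return K,M[:3,3],M[:3,:3]
    return K,np.array(p['position']),R.from_euler('xyz',p['attitude'],degrees=True).as_matrix()
def ray(c,u,v):
    K,o,A=c;d=np.array([(u-K[0,2])/K[0,0],-(v-K[1,2])/K[1,1],-1]);d=A@d;return o,d/np.linalg.norm(d)
def onz(c,u,v,z):
    o,d=ray(c,u,v);return o+d*(z-o[2])/d[2]
def proj(c,P):
    K,o,A=c;q=A.T@(np.asarray(P,float)-o);return np.array([K[0,2]+K[0,0]*q[0]/-q[2],K[1,2]-K[1,1]*q[1]/-q[2]])
def tri(c1,p1,c2,p2):
    o1,d1=ray(c1,*p1);o2,d2=ray(c2,*p2)
    A=np.c_[d1,-d2];t=np.linalg.lstsq(A,o2-o1,rcond=None)[0]
    a=o1+t[0]*d1;b=o2+t[1]*d2;return (a+b)/2,np.linalg.norm(a-b)
E
python3 - <<'E'
import cv2
a=cv2.imread('pics/top0.png')[100:340,220:440];cv2.imwrite('pics/topz.png',cv2.convertScaleAbs(cv2.resize(a,None,fx=2.5,fy=2.5,interpolation=cv2.INTER_CUBIC),alpha=1.8))
a=cv2.imread('pics/side0.png')[160:340,240:490];cv2.imwrite('pics/sidez.png',cv2.convertScaleAbs(cv2.resize(a,None,fx=3,fy=3,interpolation=cv2.INTER_CUBIC),alpha=1.8))
E
```

```text
(no output)
```

View pics/topz.png

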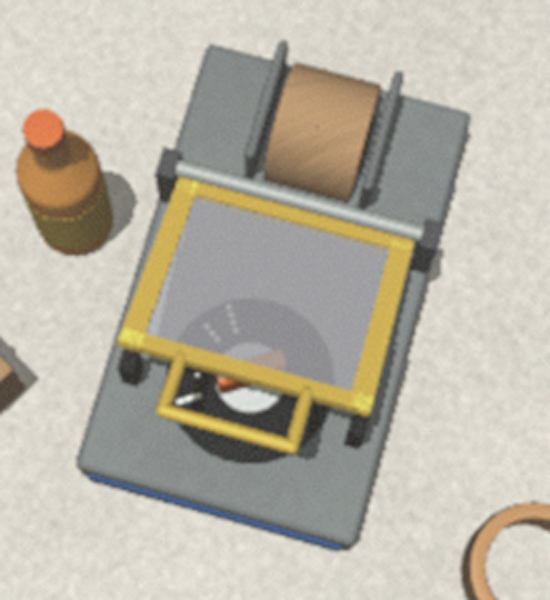

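View pics/sidez.png

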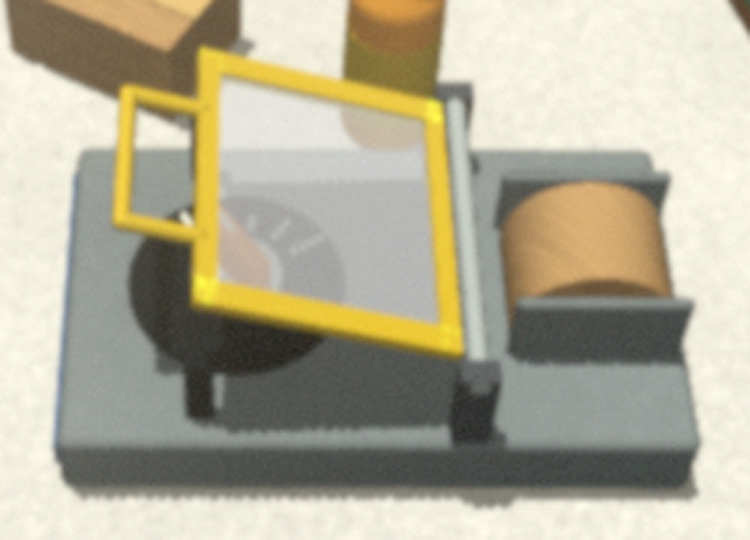

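```bash
python3 - <<'E'
from h import *
T=cam('top');S=cam('side')
t=lambda x,y:(220+(x+.5)/2.5-.5,100+(y+.5)/2.5-.5)
s=lambda x,y:(240+(x+.5)/3-.5,160+(y+.5)/3-.5)
c=[onz(T,*t(*q),50)for q in[(208,45),(470,115),(351,545),(78,468)]]   # hinge-left, hinge-right, near-right, near-left
print(np.round(c,1))
cs=[onz(S,*s(*q),50)for q in[(655,152),(697,447),(57,452),(80,150)]]
print(np.round(cs,1))
for c in (c,cs):
    c=np.array(c)[:,:2];L=np.array([[260,110],[260,-110],[-100,-110],[-100,110]])
    # rigid fit
    m=c.mean(0);l=L.mean(0);H=(L-l).T@(c-m);a=np.arctan2(H[0,1]-H[1,0],H[0,0]+H[1,1])
    Rm=np.array([[np.cos(a),-np.sin(a)],[np.sin(a),np.cos(a)]]);o=m-Rm@l
    print('yaw',np.degrees(a),'origin',o,'res',np.round(c-(L@Rm.T+o),1).tolist())
for q,w in [((162,408),(125,90)),((294,446),(118,220)),((228,427),(122,155)),((432,228),(482,365)),((172,155),(455,88)),((122,337),(202,55)),((368,408),(205,300))]:
    print(tri(T,t(*q),S,s(*w)))
E
```

```text
[[ 812.3   81.    50. ]
 [ 754.3 -128.    50. ]
 [ 412.7  -31.1   50. ]
 [ 468.4  173.5   50. ]]
[[ 817.8   74.5   50. ]
 [ 754.6 -131.5   50. ]
 [ 412.6  -41.2   50. ]
 [ 471.5  170.2   50. ]]
yaw -15.42307017919908 origin [534.80352509  45.14279662] res [[-2.4, -1.0], [-1.8, 2.0], [3.6, 3.2], [0.7, -4.3]]
yaw -15.438562874400143 origin [536.99119217  39.30196154] res [[0.9, -1.6], [-3.7, 4.5], [1.2, -1.1], [1.6, -1.7]]
(array([491.25013405, 104.48781848, 168.41044914]), np.float64(1.1201921138006847))
(array([466.51857366,  15.64643064, 168.35330036]), np.float64(0.575029711643483))
(array([479.05655496,  59.95470773, 166.95476059]), np.float64(0.948278817176973))
(array([637.96817922, -87.1755991 , 113.55934759]), np.float64(1.5973771613356704))
(array([691.30898686, 104.46002983, 114.34858427]), np.float64(3.7496547596925556))
(array([543.40403702, 134.16293784, 152.51409091]), np.float64(2.4552967379770845))
(array([498.02180642, -35.49513826, 152.50814979]), np.float64(3.384289415064156))
```

```bash
cat >> h.py <<'E'
YAW=-15.45;U=np.array([np.cos(np.radians(YAW)),np.sin(np.radians(YAW)),0]);V=np.array([-U[1],U[0],0])
H=np.array([662,8.,105]);O=np.array([536.5,42,0])
def Tm():
    s=state();return s,R.from_euler('xyz',s['ee_rot'],degrees=True).as_matrix()
def handle(th): return H-200*np.cos(th)*U+200*np.sin(th)*np.array([0,0,1])
def off(P,ydir):
    "offset and rotvec in tool axes to bring TCP to P with x down and y along ydir"
    s,A=Tm();x=np.array([0,0,-1.]);y=np.array(ydir,float);y[2]=0;y/=np.linalg.norm(y)
    B=np.c_[x,y,np.cross(x,y)]
    print('off',np.round(A.T@(np.array(P)-s['ee_pos']),1),'rot',np.round(R.from_matrix(A.T@B).as_rotvec(degrees=True),2))
E
python3 - <<'E'
from h import *
s,A=Tm();print(np.round(A,3));print(handle(.32))
h=handle(.32)
for sg in(1,-1): off(h+[0,0,60],sg*U)
T=cam('top')
t=lambda x,y:(220+(x+.5)/2.5-.5,100+(y+.5)/2.5-.5)
print('bottle cap',onz(T,*t(43,128),200),'dial disc',onz(T,*t(250,378),64),'plate ctr',onz(T,*t(248,380),56))
for n,q in dict(line=(187,400),d1=(197,375),d2=(212,335),d3=(232,318)).items():
    d=onz(T,*t(*q),56)[:2]-O[:2];print(n,d,np.degrees(np.arctan2(d[1],d[0])))
print('bar tops',[onz(T,*t(*q),98.5) for q in((222,384),(283,356))])
E
```

```text
[[-0.     0.255  0.967]
 [-0.001  0.967 -0.255]
 [-1.    -0.001  0.   ]]
[479.0133643   58.57475964 167.91331212]
off [ -14.  -395.9  448.2] rot [9.068e+01 6.000e-02 6.000e-02]
off [ -14.  -395.9  448.2] rot [-8.932e+01 -6.000e-02  6.000e-02]
bottle cap [678.70307349 187.79813269 200.        ] dial disc [535.75124567  45.02869164  64.        ] plate ctr [535.92603021  46.49450433  56.        ]
line [-16.46405247  50.38437601] 108.09578744085863
d1 [ 2.92064483 43.16013735] 86.12869879024412
d2 [34.24819213 32.2445163 ] 43.27398459226335
d3 [47.78614532 17.14934501] 19.741891288567512
bar tops [array([523.59624058,  65.46349464,  98.5       ]), array([544.90190083,  21.26029412,  98.5       ])]
```

```bash
python3 -m handwheel '{"gripper":[0.67,0.67,0.67,0.67,0.67],"offset":[[-20,-26,30],[-30,-52,60],[-35,-78,90],[-35,-104,120],[-35,-130,150]],"rot":[[6,0,0],[12,0,0],[18,0,0],[24,0,0],[30,0,0]]}' 20; python3 -c "
from h import *
off(handle(.32)+[0,0,60],U)"
```

```text
time_s: 0.57
ee_pos: [259.1, 390.5, 249.2]
ee_rot: [86.5, 90.0, 41.4]
force: [1.0, 0.3, -0.2]
gripper_width: 61.1
off [ 21.3 -79.1 390.2] rot [ 6.043e+01 -2.000e-02 -4.000e-02]
```

```bash
python3 -m handwheel '{"gripper":[0.67,0.67,0.67,0.67,0.67],"offset":[[0,-8,39],[0,-16,78],[0,-24,117],[0,-32,156],[0,-40,195]],"rot":[[6,0,0],[12,0,0],[18,0,0],[24,0,0],[30,0,0]]}'; python3 -c "
from h import *
off(handle(.32)+[0,0,60],U)"
```

```text
time_s: 0.98
ee_pos: [369.2, 224.5, 249.0]
ee_rot: [122.2, 90.0, 47.1]
force: [0.6, 0.4, -0.1]
gripper_width: 30.3
off [ 21.   63.3 188.6] rot [ 3.04e+01 -1.00e-02 -1.00e-02]
```

```bash
python3 -m handwheel '{"gripper":[0.67,0.67,0.67,0.67,0.67],"offset":[[0,13,38],[0,26,76],[0,38,114],[0,51,152],[0,62,188]],"rot":[[6,0,0],[12,0,0],[18,0,0],[24,0,0],[30,0,0]]}'; python3 -m handwheel '{"gripper":[0.67],"offset":[[0,0,0]],"rot":[[0,0,0]]}'; python3 - <<'E'
from h import *
off(handle(.32)+[0,0,60],U)
c=cam('wrist');cv2.imwrite('pics/w1.png',grab_frame('wrist')[:,:,::-1])
print(c)
E
```

```text
time_s: 1.4
ee_pos: [478.8, 59.1, 248.8]
ee_rot: [139.3, 90.0, 34.2]
force: [0.8, 1.8, 0.6]
gripper_width: 30.1
time_s: 1.48
ee_pos: [481.0, 56.2, 248.5]
ee_rot: [45.8, 89.8, -59.5]
force: [0.8, 0.1, -0.1]
gripper_width: 30.2
off [20.6 -2.6 -1.9] rot [ 0.16  0.13 -0.14]
(array([[334.99193754,   0.        , 318.13113937],
       [  0.        , 334.99193754, 245.72682629],
       [  0.        ,   0.        ,   1.        ]]), array([500.6323272 , 132.95656202, 418.68291256]), array([[ 0.96458521,  0.25325201,  0.07374813],
       [-0.26376679,  0.92444176,  0.27538066],
       [ 0.00156485, -0.28508042,  0.95850232]]))
```

View pics/w1.png

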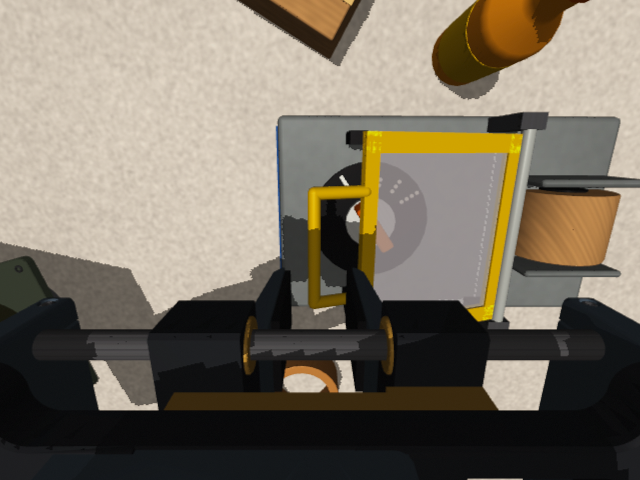

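The wrist view shows the handle bar running from (315,190) to (315,303), and the fingertips near column 315. I'll cast rays to get the offset.

```bash
python3 - <<'E'
from h import *
im=cv2.imread('pics/w1.png');hsv=cv2.cvtColor(im,cv2.COLOR_BGR2HSV)
m=cv2.inRange(hsv,(20,150,60),(32,255,255))
for v in(205,225,245,265,285,295):
    x=np.where(m[v,295:335])[0]+295;print(v,x.min() if len(x) else None,x.max() if len(x) else None)
for u in(335,345,350):
    y=np.where(m[170:320,u])[0]+170;print(u,y.min(),y.max(),np.diff(y).max())
c=cam('wrist')
for q in((315,193),(315,301),(315,247)):
    p=onz(c,*q,168);print(p,'dU',(p-H)@U,'dV',(p-H)@V)
print('h',handle(.32), proj(c,handle(.32)), 'dial',proj(c,O+[0,0,64]))
for q in((526,130),(502,322)): 
    p=onz(c,*q,105);print('rod',p,'dU',(p-H)@U,'dV',(p-H)@V)
p=[onz(c,*q,50) for q in((281,118),(618,118))];print(p,[((a-O)@U,(a-O)@V) for a in p],np.degrees(np.arctan2(*(p[1]-p[0])[1::-1])))
E
```

```text
205 308 320
225 308 320
245 308 320
265 308 319
285 309 319
295 309 334
335 186 305 96
345 186 303 95
350 185 198 1
[487.70611092 103.86138356 168.        ] dU -193.53270073624526 dV 45.96583922951106
[464.52483917  18.66978098 168.        ] dU -193.1814607062805 dV -42.322648925083534
[476.66817857  63.29677798 168.        ] dU -193.3654552232192 dV 3.926628900341618
h [479.0133643   58.57475964 167.91331212] [319.46375464 251.79060477] dial [374.45365816 223.89039131]
rod [679.89892317 101.0945     105.        ] dU -7.54801285955814 dV 94.49859725136179
rod [638.50416927 -84.57280875 105.        ] dU 2.0143819236799416 dV -95.48675954169236
[array([468.81885935, 172.6581501 ,  50.        ]), array([804.15666412,  82.32744586,  50.        ])] [(np.float64(-100.0423519989842), np.float64(107.90651877856794)), (np.float64(247.24130976730157), np.float64(110.17317043517363))] -15.07604710850596
```

```bash
python3 -m handwheel '{"gripper":[0.67,0.67,0.67,0.67,0.67],"offset":[[0,-4.5,-4],[30,-4.5,-4],[60,-4.5,-4],[85,-4.5,-4],[97,-4.5,-4]],"rot":[[0,0,0],[0,0,0],[0,0,0],[0,0,0],[0,0,0]]}'; python3 - <<'E'
from h import *
cv2.imwrite('pics/w2.png',grab_frame('wrist')[:,:,::-1])
cv2.imwrite('pics/s2.png',cv2.resize(grab_frame('side')[140:340,220:490,::-1],None,fx=2.5,fy=2.5))
E
```

```text
time_s: 1.95
ee_pos: [471.3, 67.9, 149.1]
ee_rot: [-75.0, 89.7, -179.6]
force: [0.0, -0.1, -0.3]
gripper_width: 30.3
```

View pics/w2.png

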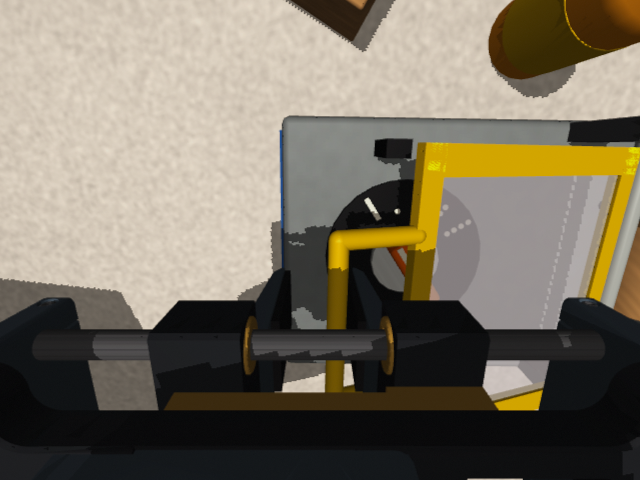

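View pics/s2.png

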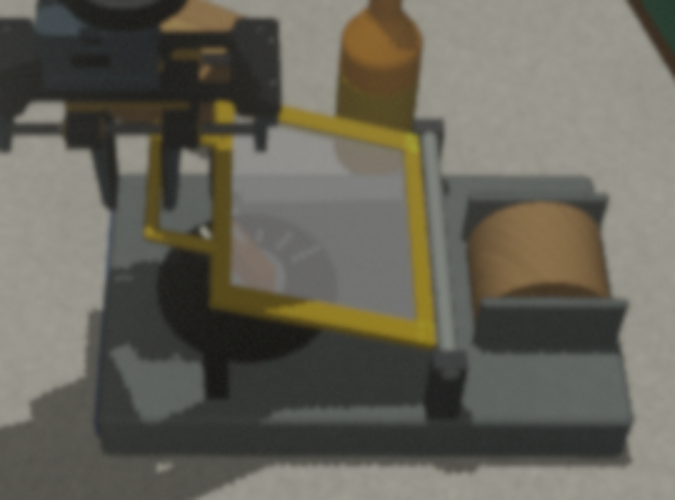

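The bar (column 338) lies between the two fingers but right of centre. I'll shift about 6 mm along tool y and then close.

```bash
python3 -m handwheel '{"gripper":[0.67,0.67,0.8,1,1],"offset":[[0,3,3],[0,6,4],[0,6,4],[0,6,4],[0,6,4]],"rot":[[0,0,0],[0,0,0],[0,0,0],[0,0,0],[0,0,0]]}' 20;  python3 -m handwheel '{"gripper":[1,1],"offset":[[0,0,0],[0,0,0]],"rot":[[0,0,0],[0,0,0]]}'; python3 - <<'E'
from h import *
s,A=Tm();p=s['ee_pos']+[0,0,19];print(s['force'],(p-H)@U,(p-H)@V,p[2]-105)
cv2.imwrite('pics/w3.png',grab_frame('wrist')[:,:,::-1])
E
```

```text
time_s: 2.47
ee_pos: [479.8, 60.9, 152.7]
ee_rot: [118.5, 89.9, 13.7]
force: [-0.1, 1.2, 0.2]
gripper_width: 12.7
time_s: 2.63
ee_pos: [478.8, 61.1, 152.2]
ee_rot: [-118.1, 89.9, 137.0]
force: [-2.0, 1.2, 1.9]
gripper_width: 9.5
[-2.04575213  1.23615048  1.85872929] -190.67637308872523 2.3779146317179585 66.17313538214424
```

View pics/w3.png

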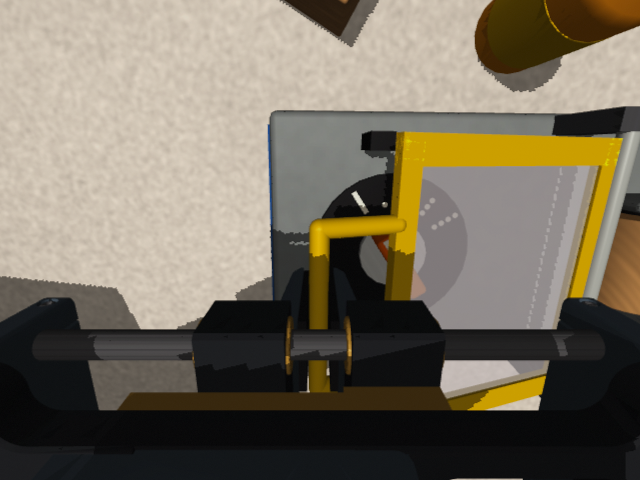

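The bar is gripped (opening 9.5 mm). Now I'll work out the arc.

```bash
python3 -c "
import numpy as np
a=.33+np.arange(0,16)*1.241/15
x=-200*np.sin(a);y=-200*np.cos(a)
for k in(0,5,10):print([[round(float(x[i]-x[k]),1),round(float(y[i]-y[k]),1),0] for i in range(k+1,k+6)])
"
```

```text
[[-15.4, 6.0, 0], [-30.3, 13.3, 0], [-44.5, 21.7, 0], [-58.0, 31.3, 0], [-70.6, 42.0, 0]]
[[-11.7, 11.7, 0], [-22.4, 24.3, 0], [-32.0, 37.8, 0], [-40.5, 52.0, 0], [-47.7, 66.8, 0]]
[[-6.0, 15.4, 0], [-10.7, 31.3, 0], [-14.1, 47.5, 0], [-16.2, 63.9, 0], [-16.9, 80.4, 0]]
```

```bash
python3 -m handwheel '{"gripper":[1,1,1,1,1],"offset":[[-15.5,6,0],[-30.5,13.5,0],[-44.5,21.5,0],[-58,31.5,0],[-70.5,42,0]],"rot":[[0,0,0],[0,0,0],[0,0,0],[0,0,0],[0,0,0]]}'; python3 - <<'E'
from h import *
s,A=Tm();p=s['ee_pos']+[0,0,19];print(s['force'],(p-H)@U,(p-H)@V,p[2]-105)
E
```

```text
time_s: 3.1
ee_pos: [516.1, 50.8, 222.5]
ee_rot: [-85.0, 89.4, 170.2]
force: [-9.6, 2.8, 3.8]
gripper_width: 9.5
[-9.58469241  2.81289076  3.82753549] -152.04628298977846 2.361483282643486 136.47822651463886
```

```bash
python3 -m handwheel '{"gripper":[1,1,1,1,1],"offset":[[-12,11,0],[-23,23,0],[-32.5,36.5,0],[-41,51,0],[-48,66,0]],"rot":[[0,0,0],[0,0,0],[0,0,0],[0,0,0],[0,0,0]]}'; python3 - <<'E'
from h import *
s,A=Tm();p=s['ee_pos']+[0,0,19];print(s['force'],(p-H)@U,(p-H)@V,p[2]-105)
E
```

```text
time_s: 3.52
ee_pos: [581.3, 32.9, 273.2]
ee_rot: [-68.5, 89.7, -173.3]
force: [-9.7, -0.6, 12.2]
gripper_width: 9.4
[-9.71136339 -0.62806112 12.16536646] -84.45160151636064 2.4405107285813825 187.1778001625214
```

```bash
python3 -m handwheel '{"gripper":[1,1,1,1,1],"offset":[[-8,15,0],[-13,31,0],[-17,47.5,0],[-19,64,0],[-20,80,0]],"rot":[[0,0,0],[0,0,0],[0,0,0],[0,0,0],[0,0,0]]}';python3 -m handwheel '{"gripper":[1],"offset":[[0,0,0]],"rot":[[0,0,0]]}'; python3 - <<'E'
from h import *
s,A=Tm();p=s['ee_pos']+[0,0,19];print(s['force'],(p-H)@U,(p-H)@V,p[2]-105)
cv2.imwrite('pics/s4.png',cv2.resize(grab_frame('side')[60:340,220:490,::-1],None,fx=2.1,fy=2.1))
cv2.imwrite('pics/s4f.png',grab_frame('side')[:,:,::-1])
cv2.imwrite('pics/t4f.png',grab_frame('top')[:,:,::-1])
E
```

```text
time_s: 3.93
ee_pos: [661.0, 11.0, 291.3]
ee_rot: [-10.7, 89.8, -115.5]
force: [-3.8, -2.1, 1.2]
gripper_width: 9.6
time_s: 4.02
ee_pos: [663.9, 10.3, 291.1]
ee_rot: [58.3, 89.7, -46.6]
force: [-0.0, -3.4, 4.0]
gripper_width: 9.2
[-0.027917   -3.43662657  3.9547674 ] 1.24142597674637 2.7056720987903766 205.09142045489614
```

View pics/s4.png

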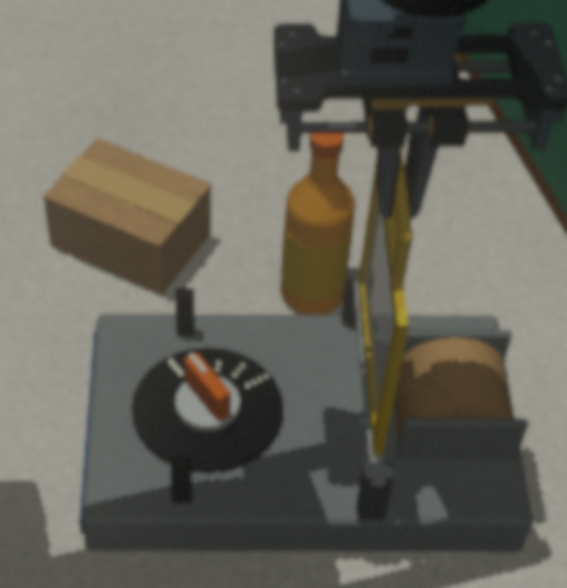

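View pics/t4f.png

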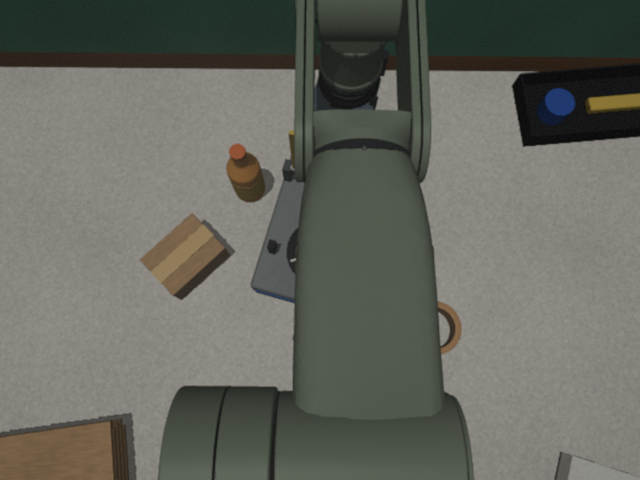

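```bash
python3 - <<'E'
import numpy as np
from scipy.optimize import least_squares
p=np.array([(-190.7,66.2),(-152,136.5),(-84.5,187.2),(1.24,205.1)])
r=least_squares(lambda c:np.hypot(*(p-c).T)-200,[0,0]);print(r.x,r.fun)
from h import *
# near-end-on measurement in side image: right frame edges
im=cv2.imread('pics/s4f.png');hsv=cv2.cvtColor(im,cv2.COLOR_BGR2HSV);m=cv2.inRange(hsv,(20,120,60),(33,255,255));
z=im[120:290,380:430];cv2.imwrite('pics/gz.png',cv2.convertScaleAbs(cv2.resize(z,None,fx=3.5,fy=3.5,interpolation=cv2.INTER_CUBIC),alpha=1.6))
S=cam('side')
for th in(85,88,90,92,95):
    for rr,vv,nm in((0,-90,'hingeR'),(160,-90,'topR'),(160,90,'topL'),(200,40,'barL'),(200,-40,'barR')):
        t=np.radians(th);P=H+V*vv-rr*np.cos(t)*U+np.array([0,0,rr*np.sin(t)])
        q=proj(S,P);print(th,nm,np.round(q,1),np.round((q-[380,120])*3.5,0))
E
```

```text
[-0.53188515  5.41914952] [-0.3547554   0.31170505  0.23716417 -0.31128819]
85 hingeR [398.5 279.9] [ 65. 560.]
85 topR [400.3 215.8] [ 71. 335.]
85 topL [391.4 128.8] [40. 31.]
85 barL [394.  131.3] [49. 39.]
85 barR [398.1 170.1] [ 63. 175.]
88 hingeR [398.5 279.9] [ 65. 560.]
88 topR [406.3 215.6] [ 92. 334.]
88 topL [396.7 128.6] [59. 30.]
88 barL [401.1 131. ] [74. 38.]
88 barR [405.6 169.8] [ 90. 174.]
90 hingeR [398.5 279.9] [ 65. 560.]
90 topR [410.3 215.5] [106. 334.]
90 topL [400.3 128.6] [71. 30.]
90 barL [405.8 130.9] [90. 38.]
90 barR [410.6 169.7] [107. 174.]
92 hingeR [398.5 279.9] [ 65. 560.]
92 topR [414.3 215.6] [120. 335.]
92 topL [403.8 128.6] [83. 30.]
92 barL [410.5 131. ] [107.  38.]
92 barR [415.5 169.8] [124. 174.]
95 hingeR [398.5 279.9] [ 65. 560.]
95 topR [420.2 215.8] [141. 335.]
95 topL [409.  128.9] [102.  31.]
95 barL [417.5 131.4] [131.  40.]
95 barR [422.9 170.2] [150. 176.]
```

View pics/gz.png

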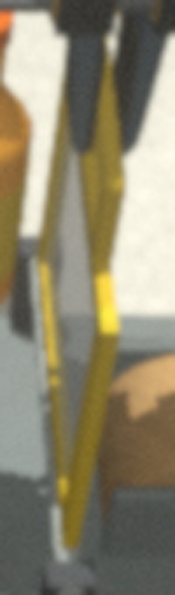

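The guard stands at about 90°: the circle fit gives 90.5° and the picture gives 90 to 90.6°. I'll release it and lift straight up.

```bash
python3 -m handwheel '{"gripper":[0.7,0.6,0.5,0.5,0.5],"offset":[[0,0,0],[0,0,0],[0,0,0],[-15,0,0],[-45,0,0]],"rot":[[0,0,0],[0,0,0],[0,0,0],[0,0,0],[0,0,0]]}';python3 -m handwheel '{"gripper":[0.5,0.5,0.3,0.2,0.1],"offset":[[-10,-15,0],[-10,-50,0],[-10,-90,0],[-10,-130,0],[-10,-130,0]],"rot":[[0,0,0],[-7,0,0],[-14,0,0],[-21,0,0],[-28,0,0]]}'; python3 - <<'E'
from h import *
c=cam('wrist');np.savez('w5.npz',o=c[1],A=c[2])
cv2.imwrite('pics/w5.png',grab_frame('wrist')[:,:,::-1])
im=grab_frame('side')[:,:,::-1];cv2.imwrite('pics/s5f.png',im)
cv2.imwrite('pics/s5.png',cv2.convertScaleAbs(cv2.resize(im[110:330,240:440],None,fx=2.7,fy=2.7,interpolation=cv2.INTER_CUBIC),alpha=1.6))
E
```

```text
time_s: 4.58
ee_pos: [659.3, 13.6, 331.3]
ee_rot: [-80.2, 89.4, 175.1]
force: [0.3, -0.0, 0.2]
gripper_width: 40.0
time_s: 5.0
ee_pos: [527.9, 48.0, 345.5]
ee_rot: [-120.6, 89.6, 163.1]
force: [0.1, 0.4, -0.1]
gripper_width: 62.7
```

View pics/w5.png

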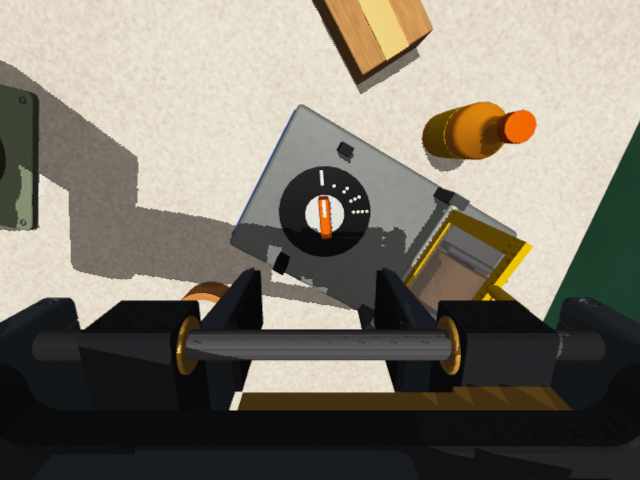

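View pics/s5.png

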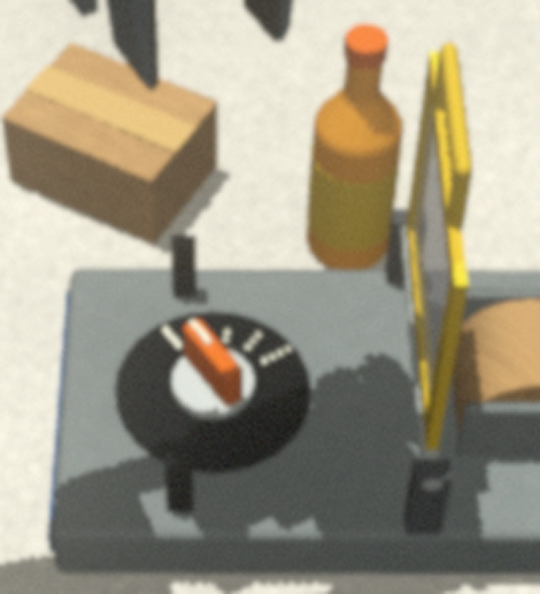

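The guard stays upright after release, with its right frame edge at about (458,245) to (432,445). The dial plate is now in full view: centred at about (324,212) in the wrist view and (213,392) in the side zoom, pointer bar orange.

```bash
python3 - <<'E'
from h import *
S=cam('side');d=np.load('w5.npz');W=(cam('wrist')[0],d['o'],d['A'])
print('w plate',onz(W,324.5,211.5,56)); 
s=lambda x,y:(240+(x+.5)/2.7-.5,110+(y+.5)/2.7-.5)
print('s plate',onz(S,*s(213.5,392),56))
im=cv2.imread('pics/w5.png');hsv=cv2.cvtColor(im,cv2.COLOR_BGR2HSV)
m=cv2.inRange(hsv,(5,170,120),(16,255,255));m[:180]=0;m[250:]=0;m[:,:300]=0;m[:,350:]=0
ys,xs=np.where(m>0);print(len(xs),xs.min(),xs.max(),ys.min(),ys.max())
P=np.array([onz(W,x,y,98.5) for x,y in zip(xs,ys)])[:,:2];c=P.mean(0);w,v=np.linalg.eigh(np.cov((P-c).T));a=v[:,1];print('bar c',c,np.degrees(np.arctan2(a[1],a[0])),np.sqrt(12*w))
C=onz(W,324.5,211.5,56)
g=hsv[:,:,2].astype(int);wm=((hsv[:,:,1]<60)&(hsv[:,:,2]>150)).astype(np.uint8)
n,l,st,ce=cv2.connectedComponentsWithStats(wm[160:260,275:375])
for i in range(1,n):
    q=ce[i]+[275,160]
    if 4<=st[i,4]<80:
        p=onz(W,*q,56);e=p-C;print(q,st[i,4],np.hypot(*e[:2]).round(1),np.degrees(np.arctan2(e[1],e[0])).round(1))
print(state()['ee_pos'], Tm()[1].round(3).tolist())
# side bar line
print('line dir side', onz(S,*s(172,338),56)-onz(S,*s(213.5,392),56))
E
python3 - <<'E'
import cv2
a=cv2.imread('pics/w5.png')[150:270,270:380];cv2.imwrite('pics/w5z.png',cv2.resize(a,None,fx=5,fy=5,interpolation=cv2.INTER_CUBIC))
E
```

```text
w plate [534.45738457  44.00201939  56.        ]
s plate [537.20506376  38.4878121   56.        ]
311 319 331 199 237
bar c [535.07298706  40.96871003] 108.34452017751575 [13.89843388 48.69916319]
[324.875 161.25 ] 16 67.7 103.6
[332.5 160. ] 6 70.1 95.3
[341.71153846 164.90384615] 52 67.0 83.9
[321.35294118 177.29411765] 51 46.9 109.2
[350.85714286 172.42857143] 7 63.7 70.3
[333.54545455 185.63636364] 11 37.6 84.9
[346.66666667 187.88888889] 9 44.3 61.1
[343.66666667 191.11111111] 9 38.4 61.0
[322. 195.] 5 23.1 112.5
[356.7  197.55] 20 48.2 37.5
[350.33333333 200.55555556] 9 38.6 37.0
[323.77083333 208.0625    ] 48 4.9 115.9
[370.6 202.8] 5 64.6 24.6
[353.         211.71428571] 7 39.6 13.4
[357.33333333 211.11111111] 9 45.6 14.5
[361.875 210.875] 8 51.9 14.8
[366.125 210.875] 8 57.7 14.7
[533.92284498  46.92509802 346.00452635] [[0.001, 0.973, 0.23], [0.001, 0.23, -0.973], [-1.0, 0.001, -0.0]]
line dir side [-14.88568984  50.52282146   0.        ]
```

View pics/w5z.png

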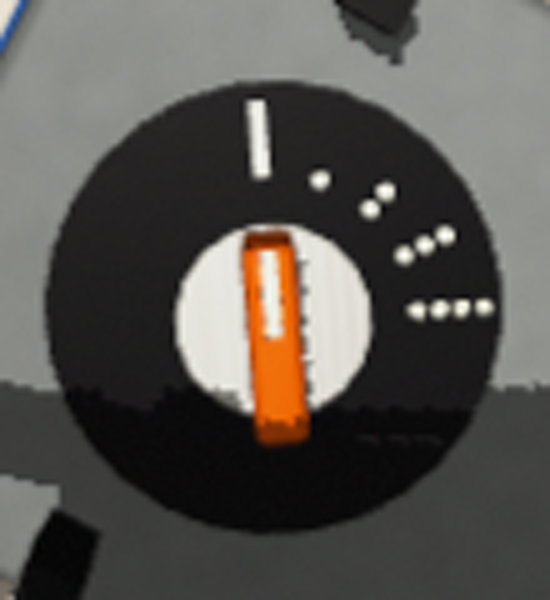

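```bash
python3 -c "
from h import *
a=np.radians(18);off([535.7,42.5,150],[np.cos(a),np.sin(a),0])"
```

```text
off [196.    0.5   4.8] rot [-4.69 -0.02 -0.06]
```

```bash
python3 -m handwheel '{"gripper":[0.4,0.4,0.4,0.4,0.4],"offset":[[40,0,5],[80,0,5],[120,0,5],[160,0,5],[195,0,5]],"rot":[[-2,0,0],[-4,0,0],[-4.7,0,0],[-4.7,0,0],[-4.7,0,0]]}';python3 -m handwheel '{"gripper":[0.4,0.4],"offset":[[0,0,0],[0,0,0]],"rot":[[0,0,0],[0,0,0]]}'; python3 - <<'E'
from h import *
c=cam('wrist');np.savez('w6.npz',o=c[1],A=c[2]);print(state()['ee_pos'],state()['time_s'])
a=np.radians(18);off([535.7,42.5,70],[np.cos(a),np.sin(a),0])
cv2.imwrite('pics/w6.png',grab_frame('wrist')[:,:,::-1])
for P in([535.7,42.5,98.5],[535.7,42.5,64.5]):print(proj(c,P))
E
```

```text
time_s: 5.52
ee_pos: [537.0, 41.2, 147.7]
ee_rot: [-128.7, 89.9, 159.0]
force: [1.0, 0.0, -0.6]
gripper_width: 54.6
time_s: 5.68
ee_pos: [536.7, 41.2, 149.2]
ee_rot: [-109.9, 89.8, 177.9]
force: [-0.6, -0.1, 0.2]
gripper_width: 54.4
[536.72821409  41.18696775 149.17261969] 5.6833
off [79.2 -0.3 -1.5] rot [-0.2  -0.07  0.19]
[319.8959108  263.55805197]
[319.8619055  249.36842213]
```

View pics/w6.png

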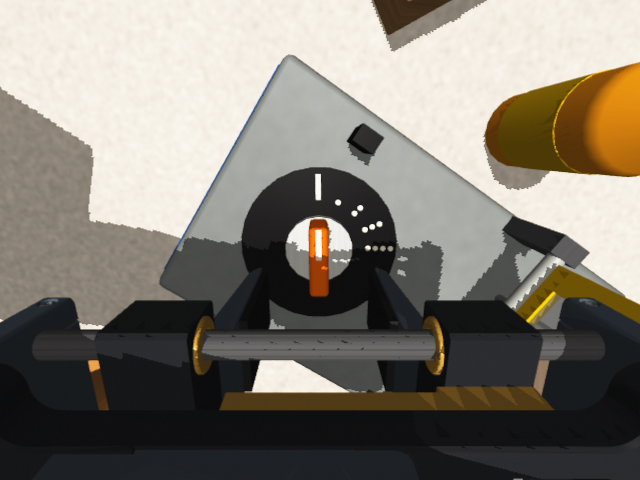

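The wrist view shows the disc centre at (319,250) against a predicted (319.9,249.4), with the bar vertical and centred between the fingers. I'll descend and grip.

```bash
python3 -m handwheel '{"gripper":[0.4,0.4,0.4,0.7,1],"offset":[[30,-0.5,-1],[60,-0.5,-1],[79,-0.5,-1],[79,-0.5,-1],[79,-0.5,-1]],"rot":[[0,0,0],[0,0,0],[0,0,0],[0,0,0],[0,0,0]]}' 40;python3 -m handwheel '{"gripper":[1,1,1],"offset":[[0,0,0],[0,0,0],[0,0,0]],"rot":[[0,0,0],[0,0,0],[0,0,0]]}'; python3 - <<'E'
from h import *
s,A=Tm();print(s['force'],s['torque'],np.degrees(np.arctan2(A[1,1],A[0,1])),s['qpos'])
cv2.imwrite('pics/w7.png',grab_frame('wrist')[:,:,::-1])
E
```

```text
time_s: 6.15
ee_pos: [537.9, 42.1, 73.3]
ee_rot: [78.2, 89.8, 6.1]
force: [0.3, -0.9, 1.2]
gripper_width: 44.1
time_s: 6.4
ee_pos: [537.3, 42.1, 73.4]
ee_rot: [76.8, 89.8, 4.7]
force: [-0.3, 0.8, 0.2]
gripper_width: 24.1
[-0.32580608  0.82017217  0.22901004] [-0.1107392  -0.04017651  0.02835384] 17.917841183204533 [ 3.25347020e+00  2.24398695e+01  1.05861879e+02  7.28839148e-03
  5.14691357e+01 -1.46687976e+01]
```

View pics/w7.png

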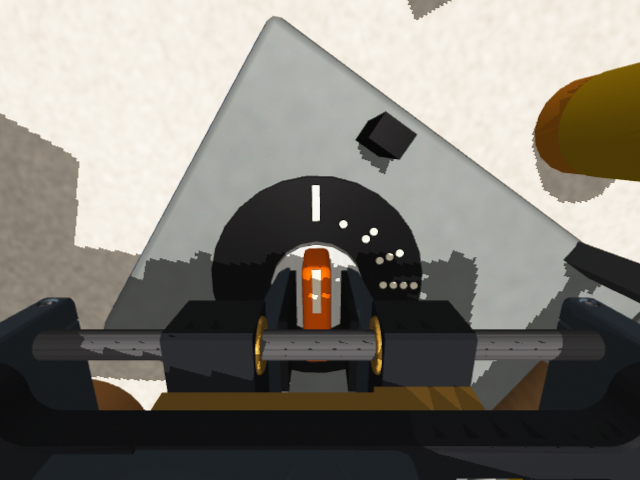

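```bash
python3 -m handwheel '{"gripper":[0.75,0.8,1,1,1],"offset":[[3,0,0],[3,0,0],[3,0,0],[3,0,0],[3,0,0]],"rot":[[0,0,0],[0,0,0],[0,0,0],[0,0,0],[0,0,0]]}' 40; python3 - <<'E'
from h import *
s,A=Tm();print(s['force'],s['torque'],np.degrees(np.arctan2(A[1,1],A[0,1])),s['gripper_width'])
E
```

```text
time_s: 6.87
ee_pos: [536.4, 42.2, 68.4]
ee_rot: [91.7, 89.9, 19.6]
force: [2.4, 1.9, -1.0]
gripper_width: 13.7
[ 2.36967154  1.90894635 -1.02469479] [ 0.10498962 -0.16668451  0.21301712] 17.95092160015953 13.665858321751374
```

```bash
python3 -m handwheel '{"gripper":[1,1,1,1,1],"offset":[[0,0,0],[0,0,0],[0,0,0],[0,0,0],[0,0,0]],"rot":[[5,0,0],[10,0,0],[15,0,0],[20,0,0],[25,0,0]]}';python3 - <<'E'
from h import *
s,A=Tm();print(s['force'],s['torque'],np.degrees(np.arctan2(A[1,1],A[0,1])),s['gripper_width'])
E
python3 -m handwheel '{"gripper":[1,1,1,1,1],"offset":[[0,0,0],[0,0,0],[0,0,0],[0,0,0],[0,0,0]],"rot":[[5,0,0],[10,0,0],[15,0,0],[20,0,0],[25,0,0]]}'; python3 - <<'E'
from h import *
s,A=Tm();print(s['force'],s['torque'],np.degrees(np.arctan2(A[1,1],A[0,1])),s['gripper_width'])
cv2.imwrite('pics/w8.png',grab_frame('wrist')[:,:,::-1])
E
```

```text
time_s: 7.28
ee_pos: [536.1, 42.1, 68.4]
ee_rot: [116.9, 90.0, 19.7]
force: [1.6, 1.0, -1.1]
gripper_width: 13.8
[ 1.59839865  1.04259358 -1.11037461] [ 0.10806116 -0.07599206  0.37644256] -7.268728897885897 13.811020029950571
time_s: 7.7
ee_pos: [535.9, 42.2, 68.4]
ee_rot: [-136.7, 90.0, 101.1]
force: [0.8, 1.4, -1.0]
gripper_width: 14.0
[ 0.83329551  1.38681066 -0.96645658] [0.12451776 0.07031202 0.336112  ] -32.26184746437564 14.037591037940278
```

View pics/w8.png

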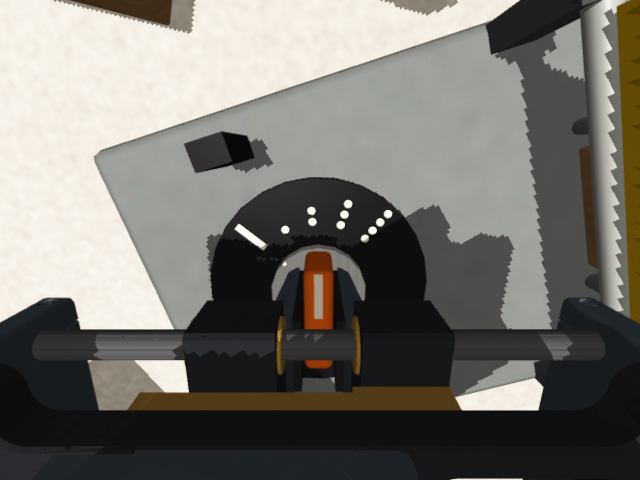

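```bash
cat > q.py <<'E'
from h import *
s,A=Tm();y=np.degrees(np.arctan2(A[1,1],A[0,1]));print('turned',round(17.95-y,2),'tz',s['torque'].round(3))
E
python3 -m handwheel '{"gripper":[1,1,1],"offset":[[0,0,0],[0,0,0],[0,0,0]],"rot":[[5,0,0],[9,0,0],[12,0,0]]}'|head -1;python3 q.py
python3 -m handwheel '{"gripper":[1,1],"offset":[[0,0,0],[0,0,0]],"rot":[[2,0,0],[2,0,0]]}'|head -1;python3 q.py
python3 -m handwheel '{"gripper":[1,1],"offset":[[0,0,0],[0,0,0]],"rot":[[2,0,0],[2,0,0]]}'|head -1;python3 q.py
```

```text
time_s: 8.0
turned 62.1 tz [0.261 0.005 0.193]
time_s: 8.17
turned 64.0 tz [ 0.238 -0.098 -0.072]
time_s: 8.33
turned 65.98 tz [ 0.312 -0.009 -0.017]
```

```bash

python3 -m handwheel '{"gripper":[1,1],"offset":[[0,0,0],[0,0,0]],"rot":[[1.5,0,0],[1.5,0,0]]}'|head -1;python3 q.py
python3 -m handwheel '{"gripper":[1,1],"offset":[[0,0,0],[0,0,0]],"rot":[[1,0,0],[1,0,0]]}'|head -1;python3 q.py
python3 - <<'E'
from h import *
c=cam('wrist');np.savez('w9.npz',o=c[1],A=c[2]);im=grab_frame('wrist')[:,:,::-1]
cv2.imwrite('pics/w9.png',im);cv2.imwrite('pics/w9z.png',cv2.resize(im[160:400,200:440],None,fx=2.5,fy=2.5,interpolation=cv2.INTER_CUBIC))
im=grab_frame('side')[:,:,::-1];cv2.imwrite('pics/s9.png',im);cv2.imwrite('pics/s9z.png',cv2.convertScaleAbs(cv2.resize(im[80:330,230:470],None,fx=2.4,fy=2.4,interpolation=cv2.INTER_CUBIC),alpha=1.6))
E
python3 q.py
```

```text
time_s: 8.5
turned 67.44 tz [ 0.473 -0.036 -0.013]
time_s: 8.67
turned 68.49 tz [0.615 0.015 0.173]
turned 68.48 tz [0.639 0.001 0.188]
```

View pics/w9z.png

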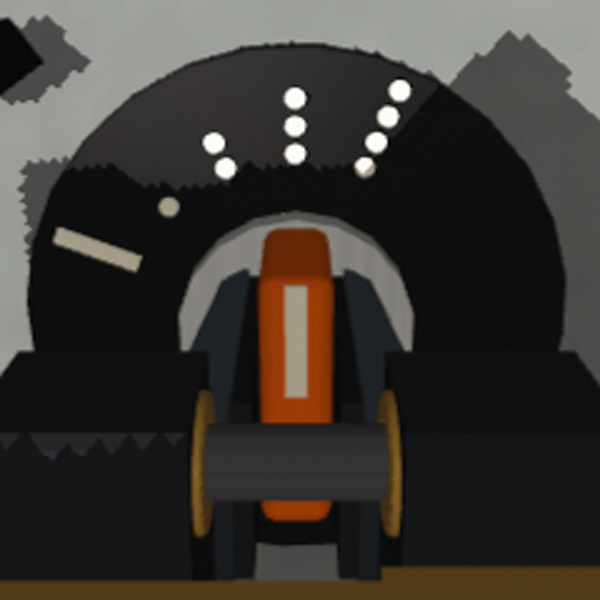

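View pics/s9z.png

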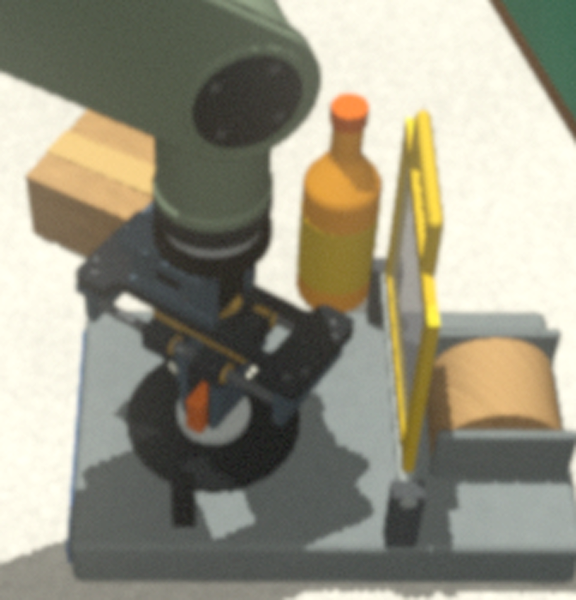

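The bar's white line and the three dots share column 295 in the zoom, and the guard is still upright. I'll hold briefly, compare the guard and the other objects with earlier pictures, then hand in.

```bash
python3 -m handwheel '{"gripper":[1,1,1,1],"offset":[[0,0,0],[0,0,0],[0,0,0],[0,0,0]],"rot":[[0,0,0],[0,0,0],[0,0,0],[0,0,0]]}';python3 q.py; python3 - <<'E'
from h import *
S=cam('side')
a=cv2.imread('pics/s5f.png');b=cv2.imread('pics/s9.png');a0=cv2.imread('pics/side0.png')
f=lambda i:cv2.inRange(cv2.cvtColor(i,cv2.COLOR_BGR2HSV),(20,150,60),(33,255,255))
for i in(a,b):
    m=f(i)[120:285,385:430];ys,xs=np.where(m);print(len(xs),xs.mean()+385,ys.mean()+120,[ (np.where(m[r])[0].max()+385) for r in(20,60,95,120,145)])
for r,v in((160,-90),(200,-45),(0,-90)):
    for t in(88,90,92):
        th=np.radians(t);print(r,t,proj(S,[0,0,0]+(O+130.3*U)+V*(v+2)-r*np.cos(th)*U+np.array([0,0,105+r*np.sin(th)])).round(1))
for n,(r0,r1,c0,c1) in dict(roll=(350,430,230,305),bottle=(115,180,355,388)).items():
    print(n,cv2.absdiff(a0,b)[r0:r1,c0:c1].mean())
w=grab_frame('wrist')[:,:,::-1];p=cv2.imread('pics/w9.png');print('wrist diff',cv2.absdiff(w.copy(),p).mean())
z=b[120:290,380:430];cv2.imwrite('pics/g9.png',cv2.convertScaleAbs(cv2.resize(z,None,fx=3.5,fy=3.5,interpolation=cv2.INTER_CUBIC),alpha=1.6))
E
```

```text
time_s: 9.1
ee_pos: [535.8, 42.3, 68.4]
ee_rot: [-114.1, 90.0, 105.3]
force: [0.1, 5.6, -0.1]
gripper_width: 13.8
turned 68.52 tz [0.862 0.069 0.201]
965 404.9761658031088 196.10466321243524 [np.int64(409), np.int64(407), np.int64(412), np.int64(408), np.int64(402)]
985 404.6944162436548 196.5238578680203 [np.int64(409), np.int64(407), np.int64(411), np.int64(407), np.int64(402)]
160 88 [406.4 214.8]
160 90 [410.4 214.8]
160 92 [414.4 214.9]
200 88 [406.  171.7]
200 90 [411.  171.6]
200 92 [416.  171.7]
0 88 [398.6 279.2]
0 90 [398.6 279.2]
0 92 [398.6 279.2]
roll 20.017666666666667
bottle 15.61134421134421
wrist diff 0.6256532118055556
```

View pics/g9.png

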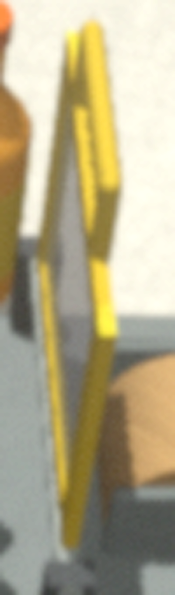

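```bash
python3 - <<'E'
import cv2,numpy as np
a=cv2.imread('pics/side0.png');b=cv2.imread('pics/s9.png')
cv2.imwrite('pics/cmp.png',np.hstack([a[100:440,220:520],b[100:440,220:520]]))
E
python3 q.py
```

```text
turned 68.52 tz [0.924 0.082 0.254]
```

View pics/cmp.png

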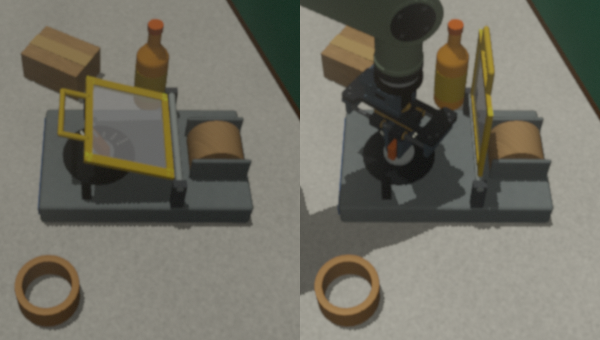

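The roll, bottle and carton are where they were; the difference over the roll is the arm's shadow. I'm handing in while still holding the dial.

```bash
python3 -c "
from workcell import *
print(job_done())"
```

```text
the job is handed in; nothing more can be done
None
```

I folded the guard up and left it standing, then turned the dial clockwise to the third stop. I handed the job in at about 9 s with the dial still gripped at 40 N.

- **Guard:** it stands at about 90°. A circle fit of the handle's path gave 90.5° just before release, and the last side picture agrees with 90°. It had not visibly moved between release and handing in.
- **Dial:** the tool turned 68.5° (1.196 rad, against 1.2 for the third stop). The torque dipped going into the notch and rose to 0.17–0.25 N m at the stop. The bar's white line matched the three dots in the wrist picture.
- **Disagreements:** the two views put the dial's axis about 5 mm apart, so I used a middle estimate, and a closer wrist picture agreed with it to about a pixel. While I held the dial, the sideways moment crept from 0.6 to 0.9 N m and the sideways force was about 6 N. The tool angle did not change.
- **Other objects:** the roll, bottle and carton showed no movement when I compared the first and last side pictures by eye. The automatic picture difference flagged the roll and bottle areas. I put the roll's down to the arm's shadow.

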